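# Fetch the honey from behind the tall goods for a gift set

## Task

A customer wants the small honey jar that stands at the back of the display board, hemmed in by three tall goods. First stand all three tall goods (pepper mill, square oil tin, tall jar) together in the empty wooden side tray, then seat the honey jar upright in the round recess of the cardboard gift tray, and only then put each tall good back upright on the very spot it came from (remember which stood where). Let nothing fall over and do not disturb the two little spice pots on the display board.

Things in the scene. Friction and masses are not known exactly. Their poses are not given: they have to be found in the camera images.
- display: Fixed flat brown wooden board, 170 (x) by 280 (y) mm, 10 mm thick, no rim; origin at the centre of its underside. The tall goods start on it near (-28, 0), (0, 85) and (0, -85) mm in board axes (which good is where varies), the honey jar near (31, 0), the spice pots near (62, 115) and (62, -115). Flush dark round patches mark the places.
- side_tray: Fixed, empty, low wooden tray, 300 (x) by 150 (y) mm outside, walls 6 mm thick and 22 mm high, inner floor 6 mm above the counter; origin at the centre of its underside. It is the side area for the tall goods; room for three in a row along its x axis, 80 mm apart. It stands on the left or the right of the display.
- gift_tray: Fixed cardboard gift tray, 130 (x) by 170 (y) by 30 mm high, with one round recess at its centre, 70 mm wide and 20 mm deep (floor 10 mm above the counter); origin at the centre of its underside. A wooden honey dipper (up to 42 mm above the counter, 66 mm from the centre towards -y) and a paper strip lie fixed on it. It stands left or right of the display, across from the side tray.
- mill: Tall dark wooden pepper mill, turned, 150 mm high: foot 54 mm wide, waist 38 mm, straight head 49 mm wide from 78 to 120 mm above its foot, then a dome and small knob. About 0.25 kg. Origin at the centre of its foot, z up along its axis.
- oil_tin: Square steel oil tin with a paper band, 48 by 48 mm (x and y are normal to its flat sides) and 128 mm high, plus a black screw cap, 26 mm wide, up to 140 mm. About 0.45 kg. Origin at the centre of its foot.
- tall_jar: Tall round amber jar with a paper label, 52 mm wide, 122 mm high, plus a brass lid 48 mm wide up to 140 mm. About 0.4 kg. Origin at the centre of its foot.
- honey: The small squat honey jar: amber glass, 54 mm wide and 48 mm high, plus a white lid 53 mm wide up to 62 mm. About 0.2 kg. Origin at the centre of its foot.
- pot_left: Little white spice pot with cork lid, 36 mm wide, 33 mm high, loose on the back corner of the display board (its +y side); not to be disturbed. Origin at the centre of its foot.
- pot_right: The same kind of spice pot on the other back corner (the -y side); not to be disturbed. Origin at the centre of its foot.
There are look-alikes about, which are no part of the job. Leave any green or turquoise look-alike of the mill alone.

How it is judged:
By the outcome, as a careful person would: the job done as asked, in the order asked, and still so for the second after the job is handed in, with the robot touching nothing.
It also fails if it takes over 144 s, if anything falls off the work surface, if the arm or the gripper's body presses on something with over 40 N, if the wrist force passes 120 N, or if a joint passes its speed limit or range.

## Robot

A 7-joint arm with a two-finger parallel gripper is mounted at the origin on the work surface. World frame = base frame: x ahead of the robot, y to its left, z up, the work surface at z = 0. Lengths are in m, angles in rad, forces in N, time in s.
With the tool pointing down it reaches from about 0.425 to 0.875 m from the base axis. Payload 4.7 kg.
Tool frame: the origin (TCP) lies midway between the tips of the shut fingers; the grasp point (between the pads) lies 19 mm behind it; z points along the fingers, y is the line along which they close (so a half turn about z gives the same grasp; the last joint's range is limited). The gripper opens to 87 mm and grips with 3 to 60 N. Pads are 19 mm wide; open, the fingers measure 117 mm over their backs; the gripper's body (75 mm by 190 mm) begins 51 mm behind the grasp point.
Start: joints at [-1.302, 0.321, -0.07, 1.45, 0.023, 1.371, -0.057], TCP at [0.164, 0.629, 0.223] pointing down, gripper open.
Joint ranges: [-2.86, 2.86], [-0.3, 2.09], [-1.38, 1.24], [0.06, 2.45], [-1.56, 4.7], [0.09, 2.05], [-2.69, 2.69]. Speed limits (rad/s): [2.57, 2.57, 3.14, 3.14, 3.14, 3.14, 3.14].

## Interface

Orientations are given as a rotation vector (axis times angle).
In Python, from bench import ctrl gives the robot as it stands. The module is installed in compiled form; this text tells all that it offers.
- The arm moves only by the shell command python3 -m handwheel 'ROWS' [FORCE]. ROWS is JSON, a list of rows, each a list of 7 numbers: the finger opening in m, from 0 to 0.087, then the shift along the tool's x, y, z in m, then the turn, a rotation vector about the tool's x, y, z in degrees. A call has 1 to 12 rows; each row shifts and turns the commanded pose from where the row before left it, along the tool's axes as they then stand; what a row does not reach is not made up. A row lasts 1/8 s, in which the tool goes at most 62.5 mm and 10.7 degrees, less where a joint would pass 70% of its speed; a pose out of reach is approached as far as the arm can. A call is refused whole if a number of a shift passes 0.0625 or a number of a turn 10.7, either way. A call with a gripper value outside its range is refused whole. The fingers move at their own pace and stop on an object; FORCE is the grip in N (left out, the last holds). Time passes only in rows, so rows that do not move let the fingers close. It gives the time, the measured TCP pose, the force, the opening and the grip force at its end, in the units of the state.
- ctrl.get_state(): the state, without advancing time (a new reading comes with each control period).
- ctrl.get_image(name): name is "scene" or "top" or "wrist"; returns (picture, depth): 420x560x3 uint8, blue, green, red; 420x560 float32, m along the optical axis (not along the pixel's ray), 0 where there is no reading.
- ctrl.camera_info(name): a dict with "intrinsics" (3x3 intrinsics, pixels), "D" ([k1, k2, p1, p2, k3] as OpenCV has them; the pictures are not rectified), "R" (3x3) and "t" (3): a world point X has camera coordinates R X + t. Camera axes: x right, y down, z forward; pixel columns grow to the right and rows downward; lengths in m; the calibration is good to about 2 mm. A picture is of the moment at which its call begins: read the wrist's pose just before it. camera_info takes no time and is no camera call; for the wrist camera it gives the pose at the moment of the call.
- ctrl.close_job(): hands the job in; it is judged then, once.
The state is a dict: "time": time; "joint_positions": joint angles; "qd": joint speeds; "joint_torque": joint torques, N m; "position": TCP position; "tool_rot": TCP orientation; "ft_force": force on the tool from outside, world axes, zero at the start; "torque": the same for the moment, N m; "grip_width": opening from 0.0 (shut) to 1.0 (fully open); "grip_force": force on a finger pad.
Only numpy, scipy, OpenCV 4.12 (cv2) and the standard library are available. Lean on these libraries where they do the work, as an engineer would, in place of code of your own. Each camera call takes 0.05 s, during which the arm holds its last target. There are 200 camera calls.

## Working session

There is one attempt and no reset: what is moved stays moved. The work goes in short steps, Python scripts to look and compute and a shell command to move; the robot and the scene stay as the last step left them, time stands still between calls to the robot, and variables do not carry over. Pictures are saved under pics/ and viewed, at most 14 in all, crops included, and the job is handed in when it is done.

```bash
mkdir -p pics; ls; python3 - <<'E'
from bench import ctrl
import cv2,numpy as np
s=ctrl.get_state();print({k:np.round(v,3).tolist() for k,v in s.items()})
for n in("scene","top"):
    i=ctrl.camera_info(n);p,d=ctrl.get_image(n);cv2.imwrite(f"pics/{n}0.png",p);np.save(f"{n}0d.npy",d)
    print(n,i["intrinsics"],i["D"],i["R"],i["t"])
E
```

```text
pics
{'time': 0.0, 'joint_positions': [-1.302, 0.322, -0.07, 1.452, 0.023, 1.371, -0.057], 'qd': [-0.0, 0.0, -0.0, -0.0, 0.0, 0.001, 0.0], 'joint_torque': [0.001, -49.129, -0.403, -31.252, -0.064, 0.044, 0.0], 'position': [0.164, 0.628, 0.221], 'tool_rot': [-0.399, -3.116, 0.003], 'ft_force': [0.354, 0.352, -0.401], 'torque': [-0.032, 0.037, 0.003], 'grip_force': 0.0, 'grip_width': 0.999}
scene [[434.31262667   0.         274.57882508]
 [  0.         434.31262667 211.39904171]
 [  0.           0.           1.        ]] [-0.07597112  0.          0.          0.          0.        ] [[ 0.81987801  0.57247268 -0.00866447]
 [ 0.35478151 -0.51986869 -0.77708855]
 [-0.44936635  0.63404383 -0.62933164]] [-0.43309767 -0.15945385  1.12407241]
top [[509.02895311   0.         293.3927156 ]
 [  0.         509.02895311 200.73178069]
 [  0.           0.           1.        ]] [-0.05305994  0.          0.          0.          0.        ] [[-0.01082429 -0.99989415  0.00972259]
 [-0.99353429  0.0096555  -0.11312114]
 [ 0.11301529 -0.01088418 -0.99353363]] [0.01380414 0.50017433 1.01674549]
```

View pics/top0.png

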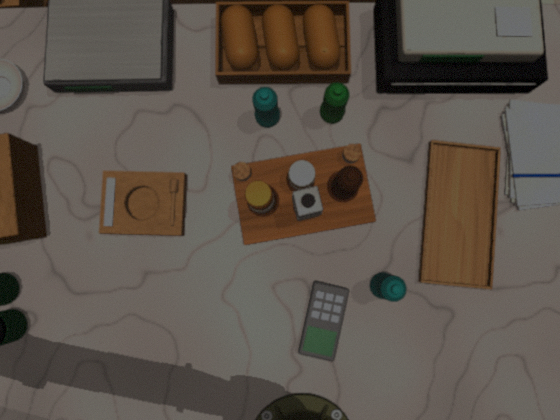

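View pics/scene0.png

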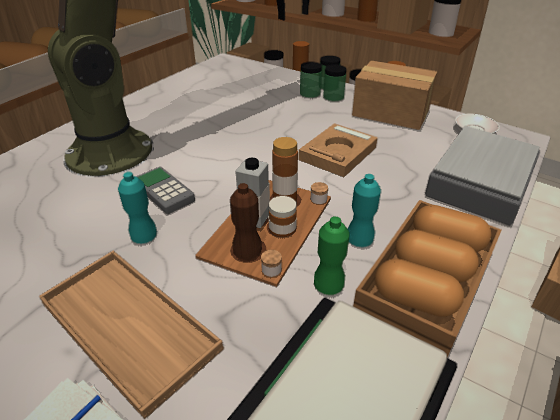

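The top view shows the board tilted by a few degrees. The tall jar is on the left (260,195), the tin at the front (307,203), the mill on the right (347,180), and the honey jar behind them (301,174). The side tray is on the right (460,215), the gift recess on the left (143,203), and a turquoise look-alike stands near the tray (390,288). The scene view agrees with this layout.

```bash
cat > h.py <<'E'
import numpy as np,cv2
from bench import ctrl
def cloud(n,p=None,d=None,i=None):
    i=i or ctrl.camera_info(n)
    if p is None: p,d=ctrl.get_image(n)
    v,u=np.mgrid[0:d.shape[0],0:d.shape[1]]
    q=cv2.undistortPoints(np.stack([u,v],-1).reshape(-1,1,2).astype(float),i["intrinsics"],np.array(i["D"])).reshape(*d.shape,2)
    c=np.dstack([q*d[...,None],d])
    w=(c-i["t"])@i["R"]
    w[d<=0]=np.nan
    return p,w
def circ(xy):
    A=np.c_[2*xy,np.ones(len(xy))];s=np.linalg.lstsq(A,(xy**2).sum(1),rcond=None)[0]
    return s[:2],np.sqrt(s[2]+s[:2]@s[:2])
E
python3 - <<'E'
from h import *
for n in("top","scene"):
    p=cv2.imread(f"pics/{n}0.png");d=np.load(f"{n}0d.npy")
    _,w=cloud(n,p,d);np.save(f"w_{n}.npy",w)
    print(n)
    if n=="top":
        pts=dict(counter=(200,250),board=(320,230),gift=(120,225),tray=(460,215),recess=(143,203),honey=(301,172),tin=(300,190),tincap=(308,201),mill=(350,171),jar=(258,191),potL=(240,171),potR=(351,153),turq=(396,287),tq2=(265,95),grn=(338,90),bread=(280,40),trayTop=(464,144))
        for k,(u,v) in pts.items(): print(k,np.round(np.nanmedian(w[v-1:v+2,u-1:u+2].reshape(-1,3),0)*1000))
    z=w[...,2];m=(np.abs(w[...,0]-.55)<.35)&(np.abs(w[...,1])<.45)
    for lo,hi in((.14,.17),(.128,.14),(.08,.11),(.05,.075),(.035,.05)):
        k=((z>lo)&(z<hi)&m).astype(np.uint8);c,l,st,ce=cv2.connectedComponentsWithStats(k)
        for j in range(1,c):
            if st[j,4]>25:
                q=w[l==j];print(lo,hi,st[j,4],ce[j].round(),"mean",(q.mean(0)*1000).round(),"rng",(np.ptp(q,axis=0)*1000).round(),"maxz",round(q[:,2].max()*1000))
E
```

```text
top
counter [402. 204.  -0.]
board [441. -46.   8.]
gift [454. 363.  30.]
tray [ 469. -343.    7.]
recess [500. 323.  11.]
honey [552.  -7.  72.]
tin [508.  -3. 137.]
tincap [486. -16. 152.]
mill [539. -93. 157.]
jar [505.  74. 150.]
potL [561. 117.  43.]
potR [ 596. -110.   44.]
turq [ 329. -172.  148.]
tq2 [685.  61. 148.]
grn [694. -75. 149.]
bread [817.  33.  95.]
trayTop [ 618. -355.   21.]
0.14 0.17 4127 [471.  25.] mean [ 827. -337.  142.] rng [110. 245.   9.] maxz 149
0.14 0.17 73 [338.  90.] mean [694. -75. 148.] rng [16. 15. 14.] maxz 154
0.14 0.17 65 [264.  94.] mean [687.  63. 147.] rng [15. 15. 11.] maxz 152
0.14 0.17 306 [351. 177.] mean [530. -95. 148.] rng [38. 35. 24.] maxz 164
0.14 0.17 537 [258. 193.] mean [501.  74. 150.] rng [48. 46. 14.] maxz 155
0.14 0.17 166 [308. 200.] mean [488. -16. 149.] rng [27. 26. 14.] maxz 154
0.14 0.17 71 [396. 289.] mean [ 325. -172.  148.] rng [16. 15. 11.] maxz 152
0.128 0.14 2280 [451.  38.] mean [ 802. -298.  137.] rng [120. 249.  12.] maxz 140
0.128 0.14 160 [436.  10.] mean [ 858. -271.  139.] rng [50. 53.  5.] maxz 140
0.128 0
[... 6208 characters left out ...]
 maxz 50
0.035 0.05 169 [282. 222.] mean [563. -24.  42.] rng [44. 43. 15.] maxz 50
0.035 0.05 125 [396. 242.] mean [765.  48.  43.] rng [  2. 168.  15.] maxz 50
0.035 0.05 160 [362. 226.] mean [694.  50.  42.] rng [41. 29. 15.] maxz 50
0.035 0.05 221 [246. 242.] mean [ 541. -107.   43.] rng [47. 40. 15.] maxz 50
0.035 0.05 289 [271. 258.] mean [ 600. -114.   41.] rng [37. 36.  9.] maxz 44
0.035 0.05 197 [330. 273.] mean [703. -88.  41.] rng [43. 34. 15.] maxz 50
0.035 0.05 48 [370. 281.] mean [766. -67.  43.] rng [ 2. 48. 15.] maxz 50
0.035 0.05 157 [412. 306.] mean [845. -80.  45.] rng [114.  22.  14.] maxz 50
0.035 0.05 597 [398. 317.] mean [ 833. -110.   43.] rng [140.   5.  15.] maxz 50
```

```bash
python3 - <<'E'
from h import *
for n in("top","scene"):
    w=np.load(f"w_{n}.npy");x,y,z=np.moveaxis(w,-1,0);print(n)
    m=(z>.131)&(z<.145)&(abs(x-.49)<.05)&(abs(y+.017)<.05)
    r=cv2.minAreaRect((w[m][:,:2]*1000).astype(np.float32));print("tin",r)
    m=(z>.015)&(z<.03)&(abs(x-.47)<.2)&(y<-.24)&(y>-.43)
    print("tray",cv2.minAreaRect((w[m][:,:2]*1000).astype(np.float32)))
    m=(z>.004)&(z<.014)&(abs(x-.53)<.15)&(abs(y)<.2)
    print("board",cv2.minAreaRect((w[m][:,:2]*1000).astype(np.float32)))
    m=(z>.025)&(z<.035)&(abs(x-.5)<.12)&(abs(y-.32)<.13)
    print("gift",cv2.minAreaRect((w[m][:,:2]*1000).astype(np.float32)))
    m=(z>.004)&(z<.018)&(abs(x-.5)<.05)&(abs(y-.32)<.05)
    print("recess floor",cv2.minEnclosingCircle((w[m][:,:2]*1000).astype(np.float32)),w[m].mean(0))
    m=(z>.066)&(z<.08)&(abs(x-.55)<.04)&(abs(y+.007)<.04)
    print("honey",cv2.minEnclosingCircle((w[m][:,:2]*1000).astype(np.float32)))
s=ctrl.get_state();i=ctrl.camera_info("wrist");C=-i["R"].T@i["t"]
from scipy.spatial.transform import Rotation as Ro
R=Ro.from_rotvec(s["tool_rot"]).as_matrix();print("cam in tool",R.T@(C-s["position"]),"cam axes in tool\n",(R.T@i["R"].T).round(3),i["intrinsics"])
E
```

```text
top
tin ((488.27960205078125, -16.226531982421875), (48.050804138183594, 48.233375549316406), 12.906898498535156)
tray ((471.47137451171875, -339.52447509765625), (152.5982666015625, 300.6761169433594), 83.36270904541016)
board ((529.9541015625, 0.132415771484375), (399.5030212402344, 299.40032958984375), 89.96134185791016)
gift ((500.6844482421875, 321.8168029785156), (172.74130249023438, 131.06846618652344), 88.12178802490234)
recess floor ((501.3559265136719, 322.4921569824219), 34.81983184814453) [0.50168144 0.32502815 0.00981307]
honey ((551.5540771484375, -7.734744071960449), 26.452030181884766)
scene
tin ((488.4893493652344, -16.035444259643555), (47.98097610473633, 50.007080078125), 11.927244186401367)
tray ((472.36822509765625, -338.97607421875), (151.22903442382812, 302.8659362792969), 83.45405578613281)
board ((558.5892333984375, -4.10333251953125), (251.9540557861328, 284.1747131347656), 9.303881645202637)
gift ((500.0152893066406, 321.98504638671875), (176.55929565429688, 133.5431365966797), 88.26009368896484)
recess floor ((495.14825439453125, 334.12139892578125), 33.256473541259766) [0.49132982 0.34168047 0.01040423]
honey ((543.6260986328125, -13.50583553314209), 35.89756393432617)
cam in tool [ 8.25368186e-02 -7.64047690e-06 -1.63138304e-01] cam axes in tool
 [[ 0.001 -0.955 -0.295]
 [ 1.     0.001  0.001]
 [-0.001 -0.295  0.955]] [[327.85755237   0.         276.90720468]
 [  0.         327.85755237 206.85792742]
 [  0.           0.           1.        ]]
```

```bash
cat >> h.py <<'E'
from scipy.spatial.transform import Rotation as Ro
def go(*tg):
    "print tool-axis shift in mm from present pose to each target (mm world) in turn"
    s=ctrl.get_state();R=Ro.from_rotvec(s["tool_rot"]).as_matrix();p=s["position"]*1000
    print("at",p.round(1),"yaw_y",np.degrees(np.arctan2(R[1,1],R[0,1])).round(2),"tilt",np.degrees(np.arccos(-R[2,2])).round(2),"t",round(s["time"],2),"F",s["ft_force"].round(1),"w",round(s["grip_width"]*87,1),s["grip_force"])
    for t in tg: print(t,(R.T@(np.array(t)-p)).round(1)); p=np.array(t)
E
python3 -m handwheel '[[0.087,0,0,-0.01,0,0,10.5],[0.087,0,0,-0.01,0,0,10.5],[0.087,0,0,-0.01,0,0,10.5],[0.087,0,0,-0.01,0,0,10.5],[0.087,0,0,-0.01,0,0,10.5],[0.087,0,0,0,0,0,10.5],[0.087,0,0,0,0,0,0]]' 20
python3 -c "
from h import *
go((400,400,260),(500,50,260),(532,-98,260))"
```

```text
time: 0.98
position: [0.1638, 0.6288, 0.2721]
tool_rot: [1.966, 2.45, -0.001]
ft_force: [-1.1, -0.2, 0.2]
grip_width: 0.999
grip_force: 0.0
at [163.8 628.8 272.1] yaw_y 12.52 tilt 0.05 t 0.97 F [-1.1 -0.2  0.2] w 86.9 0.0
(400, 400, 260) [-274.6  181.    12.3]
(500, 50, 260) [-3.634e+02  2.180e+01  3.000e-01]
(532, -98, 260) [-1.514e+02 -8.000e-01  1.000e-01]
```

```bash
python3 -m handwheel '[[0.087,-0.046,0.03,0.002,0,0,0],[0.087,-0.046,0.03,0.002,0,0,0],[0.087,-0.046,0.03,0.002,0,0,0],[0.087,-0.046,0.03,0.002,0,0,0],[0.087,-0.046,0.03,0.002,0,0,0],[0.087,-0.046,0.03,0.002,0,0,0],[0.087,-0.052,0.003,0,0,0,0],[0.087,-0.052,0.003,0,0,0,0],[0.087,-0.052,0.003,0,0,0,0],[0.087,-0.052,0.003,0,0,0,0],[0.087,-0.052,0.003,0,0,0,0],[0.087,-0.052,0.003,0,0,0,0]]' | head -2
python3 -m handwheel '[[0.087,-0.052,0.003,0,0,0,0],[0.087,0,0,0,0,0,0],[0.087,0,0,0,0,0,0]]' | head -2
cat > look.py <<'E'
from h import *
import sys
def meas(n):
    p,w=cloud(n) if n!="wrist" else cloud(n,*reversed_())
    return p,w
def reversed_():
    i=ctrl.camera_info("wrist");p,d=ctrl.get_image("wrist");return p,d,i
def wr():
    p,d,i=reversed_();return cloud("wrist",p,d,i)
def box(w,c,r,lo,hi):
    x,y,z=np.moveaxis(w*1000,-1,0);m=(np.hypot(x-c[0],y-c[1])<r)&(z>lo)&(z<hi)
    return w[m]*1000
def enc(q):
    if len(q)<15: return len(q)
    a=cv2.minEnclosingCircle(q[:,:2].astype(np.float32));return len(q),np.round(a[0],1),round(a[1],1),"z",np.percentile(q[:,2],[50,98]).round(1)
E
python3 - <<'E'
from look import *
go((532,-98,260))
p,w=wr();cv2.imwrite("pics/w1.png",p);np.save("w_w1.npy",w)
for k,c,lo,hi in(("mill",(532,-97),138,170),("millhead",(532,-97),120,138),("tincap",(489,-16),144,170),("jar",(503,73),144,170),("honey",(551,-8),66,80),("potL",(562,115),38,52),("potR",(598,-112),38,52)):print(k,enc(box(w,c,38,lo,hi)))
print(cv2.minAreaRect(box(w,(489,-16),45,131,144)[:,:2].astype(np.float32)))
E
```

```text
time: 2.48
position: [0.4835, 0.0956, 0.2604]
time: 2.85
position: [0.4973, 0.0477, 0.2603]
at [497.3  47.7 260.3] yaw_y 12.53 tilt 0.05 t 2.85 F [ 0.4  0.  -0.4] w 86.8 0.0
(532, -98, 260) [-149.7    2.3    0.2]
mill (923, array([530.2, -91.9]), 19.9, 'z', array([145.6, 160.4]))
millhead (226, array([530.4, -93. ]), 24.2, 'z', array([134.9, 137.9]))
tincap (594, array([487.1, -13. ]), 13.0, 'z', array([150.6, 152. ]))
jar (2405, array([500.3,  77.9]), 23.9, 'z', array([150.8, 152.2]))
honey (1551, array([550. ,  -4.4]), 26.4, 'z', array([72.7, 74.3]))
potL (843, array([561.8, 117.9]), 18.7, 'z', array([44. , 45.5]))
potR 0
((486.9495849609375, -12.805465698242188), (46.89821243286133, 48.09893798828125), 12.629298210144043)
```

View pics/w1.png

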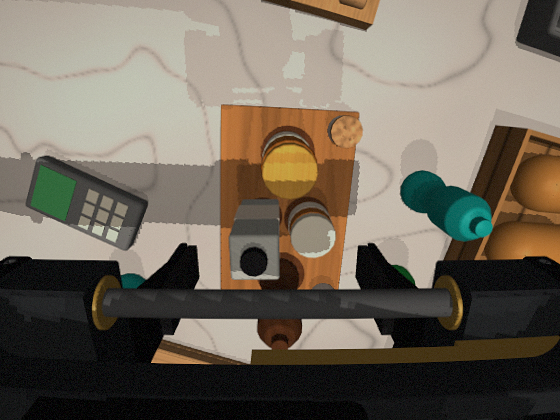

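The wrist view shows the jar lid (289,168), tin cap (254,262), honey lid (313,233) and mill knob (280,340). The measured heights of 160, 152, 152 and 74 mm fit the text. The wrist and top cameras agree within 4 mm, so I use their means. The mill goes first.

```bash
python3 -c "
from h import *
go((530.5,-94,260),(530.5,-94,97))"
python3 -m handwheel '[[0.087,-0.05,0.001,0,0,0,0],[0.087,-0.05,0.0005,0,0,0,0],[0.087,-0.046,0,0,0,0,0],[0.087,0,0,0.04,0,0,0],[0.087,0,0,0.04,0,0,0],[0.087,0,0,0.03,0,0,0],[0.087,0,0,0,0,0,0],[0.087,0,0,0,0,0,0]]'
python3 -c "
from h import *
go((530.5,-94,97))"
```

```text
at [497.2  48.4 260.2] yaw_y 12.6 tilt 0.05 t 2.9 F [ 0.5  0.1 -0.5] w 87.3 0.0
(530.5, -94, 260) [-146.2    1.5    0.2]
(530.5, -94, 97) [-1.00e-01  1.00e-01  1.63e+02]
time: 3.9
position: [0.5313, -0.0943, 0.1516]
tool_rot: [1.965, 2.45, 0.001]
ft_force: [1.1, 0.2, 0.9]
grip_width: 1.003
grip_force: 0.0
at [531.3 -94.3 151.6] yaw_y 12.52 tilt 0.08 t 3.9 F [1.1 0.2 0.9] w 87.3 0.0
(530.5, -94, 97) [ 0.5 -0.8 54.6]
```

```bash
python3 -m handwheel '[[0.087,0,-0.001,0.03,0,0,0],[0.087,0,0,0.0245,0,0,0],[0.087,0,0,0,0,0,0],[0.06,0,0,0,0,0,0],[0.045,0,0,0,0,0,0],[0.04,0,0,0,0,0,0],[0.04,0,0,0,0,0,0],[0.04,0,0,0,0,0,0],[0.04,0,0,0,0,0,0],[0.04,0,0,0,0,0,0]]' 25
python3 -c "
from h import *
go()"
```

```text
time: 5.15
position: [0.5299, -0.0953, 0.0963]
tool_rot: [1.968, 2.448, 0.001]
ft_force: [1.3, -0.3, 1.5]
grip_width: 0.551
grip_force: 24.9
at [529.9 -95.3  96.3] yaw_y 12.41 tilt 0.05 t 5.15 F [ 1.3 -0.3  1.5] w 47.9 24.927248879903345
```

```bash
python3 -m handwheel '[[0.04,0,0,-0.02,0,0,0],[0.04,0,0,-0.03,0,0,0],[0.04,0,0,-0.03,0,0,0],[0.04,0,0,-0.02,0,0,0],[0.04,0,0,0,0,0,0]]'
python3 -c "
from h import *
go((566,-350,196),(566,-350,93))"
```

```text
time: 5.78
position: [0.5298, -0.0955, 0.1967]
tool_rot: [1.968, 2.448, 0.002]
ft_force: [0.9, 0.0, -3.1]
grip_width: 0.552
grip_force: 24.9
at [529.8 -95.5 196.7] yaw_y 12.4 tilt 0.09 t 5.78 F [ 0.9  0.  -3.1] w 48.1 24.91683040803764
(566, -350, 196) [-256.3  -19.3    0.7]
(566, -350, 93) [  0.   -0.2 103. ]
```

```bash
python3 -m handwheel '[[0.04,-0.03,-0.002,0,0,0,0],[0.04,-0.045,-0.003,0,0,0,0],[0.04,-0.05,-0.004,0,0,0,0],[0.04,-0.05,-0.004,0,0,0,0],[0.04,-0.045,-0.003,0,0,0,0],[0.04,-0.036,-0.003,0,0,0,0],[0.04,0,0,0,0,0,0],[0.04,0,0,0.04,0,0,0],[0.04,0,0,0.035,0,0,0],[0.04,0,0,0.018,0,0,0],[0.04,0,0,0,0,0,0],[0.04,0,0,0,0,0,0]]'
python3 -c "
from h import *
go((566,-350,92.8))"
```

```text
time: 7.28
position: [0.5666, -0.3499, 0.1044]
tool_rot: [1.967, 2.447, 0.001]
ft_force: [-0.2, -0.4, -2.0]
grip_width: 0.552
grip_force: 24.9
at [ 566.6 -349.9  104.4] yaw_y 12.41 tilt 0.11 t 7.28 F [-0.2 -0.4 -2. ] w 48.0 24.92199010004697
(566, -350, 92.8) [ 0.  -0.7 11.6]
```

```bash
python3 -m handwheel '[[0.04,0,0,0.005,0,0,0],[0.04,0,0,0.004,0,0,0],[0.04,0,0,0.0025,0,0,0],[0.04,0,0,0,0,0,0],[0.04,0,0,0,0,0,0]]'|sed -n '2p;4p'
python3 -m handwheel '[[0.04,0,0,0.0005,0,0,0],[0.04,0,0,0,0,0,0],[0.066,0,0,0,0,0,0],[0.075,0,0,0,0,0,0],[0.087,0,0,0,0,0,0],[0.087,0,0,-0.02,0,0,0],[0.087,0,0,-0.04,0,0,0],[0.087,0,0,-0.05,0,0,0],[0.087,0,0,-0.05,0,0,0],[0.087,0,0,0,0,0,0]]'
python3 - <<'E'
from look import *
go((487.5,-14.5,250),(487.5,-14.5,97))
p,w=wr();print(enc(box(w,(566,-350),38,130,165)))
E
```

```text
position: [0.5662, -0.3498, 0.0923]
ft_force: [-1.5, 1.2, 2.0]
time: 9.15
position: [0.5674, -0.3518, 0.2576]
tool_rot: [1.963, 2.44, 0.003]
ft_force: [0.5, -0.2, 0.4]
grip_width: 0.994
grip_force: 0.0
at [ 567.4 -351.8  257.6] yaw_y 12.37 tilt 0.57 t 9.15 F [ 0.5 -0.2  0.4] w 86.4 0.0
(487.5, -14.5, 250) [346.6  -5.9   5.3]
(487.5, -14.5, 97) [  1.   -1.1 153. ]
(1790, array([ 565.6, -347.1]), 23.0, 'z', array([140.6, 156.5]))
```

```bash
python3 -m handwheel '[[0.087,0.045,-0.001,0,0,0,0],[0.087,0.0525,-0.001,0,0,0,0],[0.087,0.0525,-0.001,0,0,0,0],[0.087,0.0525,-0.001,0,0,0,0],[0.087,0.0525,-0.001,0,0,0,0],[0.087,0.0525,-0.001,0,0,0,0],[0.087,0.04,0,0,0,0,0],[0.087,0,0,0.04,0,0,0],[0.087,0,0,0.04,0,0,0],[0.087,0,0,0.02,0,0,0],[0.087,0,0,0,0,0,0],[0.087,0,0,0,0,0,0]]'|sed -n 2p
python3 -c "
from h import *
go((487.5,-14.5,97))"
```

```text
position: [0.4857, -0.0114, 0.1517]
at [485.7 -11.4 151.7] yaw_y 12.4 tilt 0.04 t 10.7 F [0.3 0.3 0. ] w 87.0 0.0
(487.5, -14.5, 97) [-3.4  1.1 54.7]
```

```bash
python3 -m handwheel '[[0.087,-0.0035,0.001,0.025,0,0,0],[0.087,0,0,0.0295,0,0,0],[0.087,0,0,0,0,0,0],[0.06,0,0,0,0,0,0],[0.045,0,0,0,0,0,0],[0.04,0,0,0,0,0,0],[0.04,0,0,0,0,0,0],[0.04,0,0,0,0,0,0],[0.04,0,0,0,0,0,0],[0.04,0,0,0,0,0,0]]' 35
python3 -c "
from h import *
go()"
python3 -m handwheel '[[0.04,0,0,-0.02,0,0,0],[0.04,0,0,-0.03,0,0,0],[0.04,0,0,-0.03,0,0,0],[0.04,0,0,-0.02,0,0,0],[0.04,0,0,0,0,0,0]]'|sed -n '2p;4,6p'
python3 -c "
from h import *
go((472,-339.5,196),(472,-339.5,93))"
```

```text
time: 11.95
position: [0.4876, -0.0145, 0.0968]
tool_rot: [1.968, 2.448, 0.001]
ft_force: [0.5, 0.3, 1.2]
grip_width: 0.548
grip_force: 34.9
at [487.6 -14.5  96.8] yaw_y 12.41 tilt 0.06 t 11.95 F [0.5 0.3 1.2] w 47.7 34.89317888219375
position: [0.4871, -0.0146, 0.1967]
ft_force: [-0.0, -0.1, -5.7]
grip_width: 0.552
grip_force: 34.9
at [487.1 -14.6 196.7] yaw_y 12.4 tilt 0.03 t 12.57 F [-0.  -0.1 -5.7] w 48.0 34.89322959751007
(472, -339.5, 196) [-314.   -84.5    0.5]
(472, -339.5, 93) [-0.00e+00 -1.00e-01  1.03e+02]
```

```bash
python3 -m handwheel '[[0.04,-0.035,-0.0095,0,0,0,0],[0.04,-0.05,-0.0135,0,0,0,0],[0.04,-0.05,-0.0135,0,0,0,0],[0.04,-0.05,-0.0135,0,0,0,0],[0.04,-0.05,-0.0135,0,0,0,0],[0.04,-0.05,-0.0135,0,0,0,0],[0.04,-0.029,-0.0075,0,0,0,0],[0.04,0,0,0,0,0,0],[0.04,0,0,0.04,0,0,0],[0.04,0,0,0.035,0,0,0],[0.04,0,0,0.016,0,0,0],[0.04,0,0,0,0,0,0]]'|sed -n 2p
python3 -m handwheel '[[0.04,0,0,0,0,0,0]]'|sed -n 2p
python3 -c "
from h import *
go((472,-339.5,92.8))"
```

```text
position: [0.4714, -0.338, 0.1042]
position: [0.4729, -0.3398, 0.1067]
at [ 472.9 -339.8  106.7] yaw_y 12.42 tilt 0.12 t 14.2 F [-0.5 -1.1 -4.9] w 47.9 34.924964101519436
(472, -339.5, 92.8) [ 0.5 -0.8 13.9]
```

```bash
python3 -m handwheel '[[0.04,0,0,0.006,0,0,0],[0.04,0,0,0.005,0,0,0],[0.04,0,0,0.0025,0,0,0],[0.04,0,0,0.0005,0,0,0],[0.04,0,0,0,0,0,0],[0.04,0,0,0,0,0,0]]'|sed -n '2p;4p'
python3 -m handwheel '[[0.055,0,0,0,0,0,0],[0.062,0,0,0,0,0,0],[0.066,0,0,0,0,0,0],[0.066,0,0,0,0,0,0],[0.066,0,0,-0.02,0,0,0],[0.066,0,0,-0.04,0,0,0],[0.087,0,0,-0.05,0,0,0],[0.087,0,0,-0.05,0,0,0],[0.087,0,0,0,0,0,0]]'|sed -n '2,5p'
python3 - <<'E'
from look import *
go((501,76,255),(501,76,97))
p,w=wr();print(enc(box(w,(566,-350),38,130,165)),enc(box(w,(472,-340),38,125,165)))
E
```

```text
position: [0.4721, -0.3394, 0.0928]
ft_force: [-1.8, 2.1, 5.5]
position: [0.4737, -0.3416, 0.2571]
tool_rot: [1.964, 2.441, 0.004]
ft_force: [-0.3, 0.4, -0.1]
grip_width: 0.974
at [ 473.7 -341.6  257.1] yaw_y 12.37 tilt 0.51 t 16.07 F [-0.3  0.4 -0.1] w 84.8 0.0
(501, 76, 255) [402.1 116.1   0.7]
(501, 76, 97) [  0.8  -1.1 158. ]
(1573, array([ 565.5, -347.3]), 22.9, 'z', array([140.8, 156.5])) (2725, array([ 470.7, -337.7]), 32.1, 'z', array([135. , 147.8]))
```

```bash
python3 -m handwheel '[[0.087,0.042,0.012,0,0,0,0],[0.087,0.052,0.015,0,0,0,0],[0.087,0.052,0.015,0,0,0,0],[0.087,0.052,0.015,0,0,0,0],[0.087,0.052,0.015,0,0,0,0],[0.087,0.052,0.015,0,0,0,0],[0.087,0.052,0.015,0,0,0,0],[0.087,0.044,0.013,0,0,0,0],[0.087,0,0,0.04,0,0,0],[0.087,0,0,0.04,0,0,0],[0.087,0,0,0.02,0,0,0],[0.087,0,0,0,0,0,0]]'|sed -n 2p
python3 -m handwheel '[[0.087,0,0,0,0,0,0]]'|sed -n 2p
python3 -c "
from h import *
go((501,76,97))"
```

```text
position: [0.4969, 0.0735, 0.1495]
position: [0.4992, 0.074, 0.1522]
at [499.2  74.  152.2] yaw_y 12.39 tilt 0.04 t 17.75 F [-0.  -0.3  0.6] w 86.9 0.0
(501, 76, 97) [ 1.6  2.1 55.2]
```

```bash
python3 -m handwheel '[[0.087,0.0015,0.002,0.025,0,0,0],[0.087,0,0,0.03,0,0,0],[0.087,0,0,0,0,0,0],[0.06,0,0,0,0,0,0],[0.045,0,0,0,0,0,0],[0.04,0,0,0,0,0,0],[0.04,0,0,0,0,0,0],[0.04,0,0,0,0,0,0],[0.04,0,0,0,0,0,0],[0.04,0,0,0,0,0,0]]' 35
python3 -c "
from h import *
go()"
python3 -m handwheel '[[0.04,0,0,-0.02,0,0,0],[0.04,0,0,-0.03,0,0,0],[0.04,0,0,-0.03,0,0,0],[0.04,0,0,-0.03,0,0,0],[0.04,0,0,0,0,0,0]]'|sed -n '2p;4,6p'
python3 -c "
from h import *
go((470,-180,206),(377.7,-328.5,206),(377.7,-328.5,93))"
```

```text
time: 19.0
position: [0.5011, 0.0761, 0.097]
tool_rot: [1.968, 2.448, 0.002]
ft_force: [1.3, 0.5, 2.2]
grip_width: 0.591
grip_force: 35.0
at [501.1  76.1  97. ] yaw_y 12.4 tilt 0.07 t 19.0 F [1.3 0.5 2.2] w 51.4 34.98158805537969
position: [0.5012, 0.076, 0.2075]
ft_force: [-0.1, -0.2, -3.6]
grip_width: 0.587
grip_force: 35.0
at [501.2  76.  207.5] yaw_y 12.41 tilt 0.14 t 19.62 F [-0.1 -0.2 -3.6] w 51.1 34.976213593035936
(470, -180, 206) [-243.3  -85.5    1.1]
(377.7, -328.5, 206) [-125.2 -122.    -0.4]
(377.7, -328.5, 93) [-1.00e-01 -3.00e-01  1.13e+02]
```

```bash
python3 -m handwheel '[[0.04,-0.035,-0.012,0,0,0,0],[0.04,-0.052,-0.0185,0,0,0,0],[0.04,-0.052,-0.0185,0,0,0,0],[0.04,-0.052,-0.0185,0,0,0,0],[0.04,-0.0525,-0.018,0,0,0,0],[0.04,-0.035,-0.034,0,0,0,0],[0.04,-0.035,-0.034,0,0,0,0],[0.04,-0.035,-0.034,0,0,0,0],[0.04,-0.02,-0.02,0,0,0,0],[0.04,0,0,0,0,0,0],[0.04,0,0,0.04,0,0,0],[0.04,0,0,0.03,0,0,0]]'|sed -n 2p
python3 -m handwheel '[[0.04,0,0,0.025,0,0,0],[0.04,0,0,0,0,0,0],[0.04,0,0,0,0,0,0]]'|sed -n 2p
python3 -c "
from h import *
go((377.7,-328.5,93))"
```

```text
position: [0.3767, -0.3264, 0.1339]
position: [0.3773, -0.3283, 0.1117]
at [ 377.3 -328.3  111.7] yaw_y 12.43 tilt 0.01 t 21.5 F [-0.1 -0.3 -2.8] w 51.3 34.98206763993949
(377.7, -328.5, 93) [-0.3  0.4 18.7]
```

```bash
python3 -m handwheel '[[0.04,0,0,0.01,0,0,0],[0.04,0,0,0.005,0,0,0],[0.04,0,0,0.003,0,0,0],[0.04,0,0,0.0006,0,0,0],[0.04,0,0,0,0,0,0],[0.04,0,0,0,0,0,0]]'|sed -n '2p;4p'
python3 -c "
from h import *
go()"
python3 -m handwheel '[[0.058,0,0,0,0,0,0],[0.064,0,0,0,0,0,0],[0.068,0,0,0,0,0,0],[0.068,0,0,0,0,0,0],[0.068,0,0,-0.02,0,0,0],[0.068,0,0,-0.04,0,0,0],[0.087,0,0,-0.05,0,0,0],[0.087,0,0,-0.03,0,0,0],[0.087,0,0,0,0,0,0],[0.087,0,0,0,0,0,0]]'|sed -n '2,5p'
python3 - <<'E'
from look import *
p,w=cloud("top");cv2.imwrite("pics/t2.png",p)
print(enc(box(w,(566,-350),38,130,165)),enc(box(w,(472,-340),38,125,165)),enc(box(w,(378,-328),38,135,165)))
print("honey",enc(box(w,(551,-8),38,66,80)))
print(enc(box(w,(562,115),38,38,52)),enc(box(w,(598,-112),38,38,52)))
go((470,-180,230),(550.5,-6,200),(550.5,-6,38))
E
```

```text
position: [0.3771, -0.3286, 0.093]
ft_force: [-0.5, -0.1, -3.2]
at [ 377.1 -328.6   93. ] yaw_y 12.4 tilt 0.02 t 22.25 F [-0.5 -0.1 -3.2] w 51.3 34.98057851102203
position: [0.3766, -0.3282, 0.2321]
tool_rot: [-1.968, -2.448, -0.0]
ft_force: [0.3, 0.3, -0.5]
grip_width: 0.993
(389, array([ 564.9, -350.1]), 23.1, 'z', array([140. , 157.5])) (505, array([ 473.1, -339.6]), 31.5, 'z', array([134.3, 148.1])) (566, array([ 376.7, -329.5]), 24.3, 'z', array([145.9, 149.2]))
honey (549, array([551.3,  -7.8]), 26.3, 'z', array([71.9, 75.7]))
(248, array([562.8, 114.8]), 18.4, 'z', array([42.7, 47.1])) (250, array([ 599.1, -112.5]), 18.4, 'z', array([43., 47.]))
at [ 376.3 -328.1  231.7] yaw_y 12.39 tilt 0.11 t 23.55 F [ 0.2 -0.1 -0.1] w 86.5 0.0
(470, -180, 230) [124.5 123.3   1.7]
(550.5, -6, 200) [152.6 116.   30. ]
(550.5, -6, 38) [ -0.2   0.3 162. ]
```

View pics/t2.png

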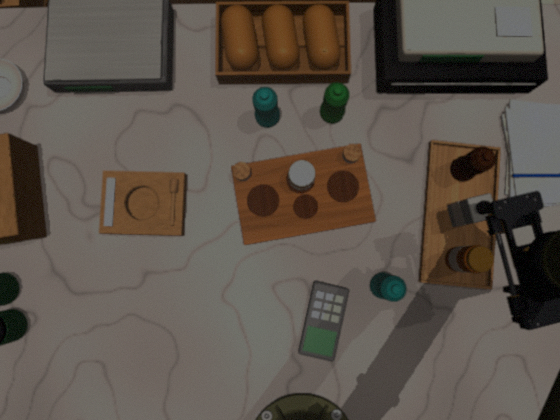

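The top view shows all three goods upright in the tray, the honey jar alone on the board (301,176), and the empty patches at (263,200), (306,206) and (343,187). The pots have not moved.

```bash
python3 -m handwheel '[[0.087,0.03,0.03,0,0,0,0],[0.087,0.0475,0.0465,0,0,0,0],[0.087,0.047,0.047,0,0,0,0],[0.087,0.05,0.038,0,0,0,0],[0.087,0.05,0.038,0.01,0,0,0],[0.087,0.0525,0.04,0.02,0,0,0],[0.087,0,0,0.05,0,0,0],[0.087,0,0,0.05,0,0,0],[0.087,0,0,0.03,0,0,0],[0.087,0,0,0,0,0,0],[0.087,0,0,0,0,0,0],[0.087,0,0,0,0,0,0]]'|sed -n 2p
python3 -c "
from h import *
go((550.7,-6,35))"
```

```text
position: [0.5451, -0.0202, 0.0764]
at [545.1 -20.2  76.4] yaw_y 12.39 tilt 0.15 t 25.05 F [ 0.4  0.3 -0. ] w 86.9 0.0
(550.7, -6, 35) [12.7  8.4 41.4]
```

```bash
python3 -m handwheel '[[0.087,0.0127,0.0084,0,0,0,0],[0.087,0,0,0,0,0,0],[0.087,0,0,0.025,0,0,0],[0.087,0,0,0.016,0,0,0],[0.087,0,0,0,0,0,0],[0.065,0,0,0,0,0,0],[0.05,0,0,0,0,0,0],[0.045,0,0,0,0,0,0],[0.045,0,0,0,0,0,0],[0.045,0,0,0,0,0,0],[0.045,0,0,0,0,0,0],[0.045,0,0,0,0,0,0]]' 20
python3 -c "
from h import *
go()"
python3 -m handwheel '[[0.045,0,0,-0.02,0,0,0],[0.045,0,0,-0.03,0,0,0],[0.045,0,0,-0.03,0,0,0],[0.045,0,0,-0.01,0,0,0],[0.045,0,0,0,0,0,0]]'|sed -n '2p;4,6p'
python3 -c "
from h import *
go((500.7,322,123),(500.7,322,36))"
```

```text
time: 26.55
position: [0.5501, -0.0058, 0.0344]
tool_rot: [1.968, 2.448, 0.002]
ft_force: [0.9, 0.4, 2.5]
grip_width: 0.616
grip_force: 20.0
at [550.1  -5.8  34.4] yaw_y 12.41 tilt 0.07 t 26.55 F [0.9 0.4 2.5] w 53.6 20.000052410177886
position: [0.5494, -0.0058, 0.1244]
ft_force: [-1.1, 0.2, -2.0]
grip_width: 0.615
grip_force: 20.0
at [549.4  -5.8 124.4] yaw_y 12.41 tilt 0.05 t 27.18 F [-1.1  0.2 -2. ] w 53.5 19.99998379033059
(500.7, 322, 123) [330.6  22.9   1.6]
(500.7, 322, 36) [-0.1 -0.1 87. ]
```

```bash
python3 -m handwheel '[[0.045,0.03,0.002,0,0,0,0],[0.045,0.045,0.003,0,0,0,0],[0.045,0.045,0.003,0,0,0,0],[0.045,0.045,0.003,0,0,0,0],[0.045,0.045,0.003,0,0,0,0],[0.045,0.045,0.003,0,0,0,0],[0.045,0.045,0.003,0,0,0,0],[0.045,0.0305,0.003,0,0,0,0],[0.045,0,0,0,0,0,0],[0.045,0,0,0,0,0,0],[0.045,0,0,0.02,0,0,0],[0.045,0,0,0,0,0,0]]'|sed -n 2p
python3 - <<'E'
from look import *
go((500.7,322,34.6))
p,w=cloud("top")
print("honey lid",enc(box(w,(500,322),50,108-31,125)),"gift",cv2.minAreaRect((lambda q:q[:,:2].astype(np.float32))(box(w,(500,322),110,26,34))))
E
```

```text
position: [0.4996, 0.3196, 0.1014]
at [499.6 319.6 101.4] yaw_y 12.3 tilt 0.28 t 28.68 F [-0.5 -0.1 -1.3] w 53.7 19.999894914217293
(500.7, 322, 34.6) [ 2.2  1.9 66.8]
honey lid (138, array([507.5, 304.8]), 28.7, 'z', array([105.6, 123.4])) gift ((500.9048156738281, 321.62445068359375), (171.85508728027344, 130.58749389648438), 87.61402893066406)
```

```bash
python3 -m handwheel '[[0.045,0.0015,0.001,0.02,0,0,0],[0.045,0,0,0.02,0,0,0],[0.045,0,0,0.015,0,0,0],[0.045,0,0,0.007,0,0,0],[0.045,0,0,0.0025,0,0,0],[0.045,0,0,0,0,0,0],[0.045,0,0,0,0,0,0]]'|sed -n '2p;4p'
python3 -c "
from h import *
go((500.7,322,34.5))"
```

```text
position: [0.5021, 0.3238, 0.0402]
ft_force: [1.0, -1.0, -1.7]
at [502.1 323.8  40.2] yaw_y 12.4 tilt 0.07 t 29.6 F [ 1.  -1.  -1.7] w 53.4 19.999865479767323
(500.7, 322, 34.5) [-1.5 -1.7  5.7]
```

```bash
python3 -m handwheel '[[0.045,-0.0015,-0.0015,0.003,0,0,0],[0.045,0,0,0.002,0,0,0],[0.045,0,0,0.0005,0,0,0],[0.045,0,0,0,0,0,0],[0.045,0,0,0,0,0,0]]'|sed -n '2p;4p'
python3 -m handwheel '[[0.058,0,0,0,0,0,0],[0.065,0,0,0,0,0,0],[0.072,0,0,0,0,0,0],[0.072,0,0,0,0,0,0],[0.072,0,0,-0.02,0,0,0],[0.072,0,0,-0.03,0,0,0],[0.087,0,0,-0.05,0,0,0],[0.087,0,0,-0.05,0,0,0],[0.087,0,0,-0.05,0,0,0],[0.087,0,0,0,0,0,0],[0.087,-0.05,0,0,0,0,0],[0.087,-0.05,0,0,0,0,0]]'|sed -n '2,5p'
python3 - <<'E'
from look import *
p,w=wr();cv2.imwrite("pics/w3.png",p)
print("honey w",enc(box(w,(500,322),45,60,90)))
p,w=cloud("top")
print("honey top",enc(box(w,(500,322),45,60,90)))
go((377,-328.5,240))
E
```

```text
position: [0.5003, 0.3215, 0.0343]
ft_force: [-3.9, -1.9, 5.2]
position: [0.5218, 0.223, 0.2341]
tool_rot: [1.967, 2.45, -0.0]
ft_force: [1.6, -0.4, 0.1]
grip_width: 0.999
honey w (2499, array([499.7, 321.7]), 26.5, 'z', array([72.9, 74.6]))
honey top 0
at [523.9 216.  234.8] yaw_y 11.8 tilt 0.14 t 31.82 F [-0.1 -0.1  0. ] w 86.9 0.0
(377, -328.5, 240) [-503.  -255.1   -4.3]
```

View pics/w3.png

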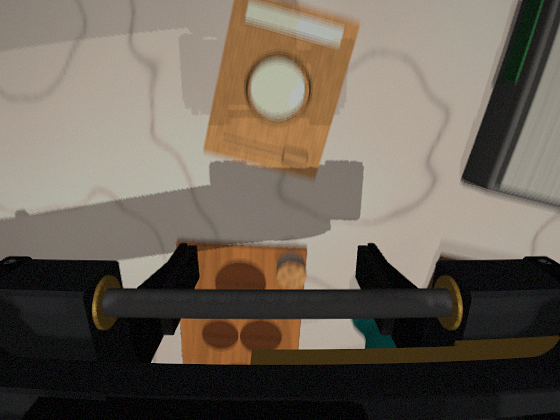

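The wrist view shows the honey lid (277,88) centred in the recess. Its top is at about 73 mm, so it is seated upright. Now the goods go back, jar first.

```bash
python3 -m handwheel '[[0.087,0,0,0,0,0,0]]'|sed -n 2p; python3 -c "
from h import *
go((470,-180,236),(377,-328.5,236))"
```

```text
position: [0.5218, 0.2237, 0.2342]
at [521.8 223.7 234.2] yaw_y 12.32 tilt 0.07 t 31.95 F [ 0.1  0.7 -0.4] w 87.0 0.0
(470, -180, 236) [-383.4 -136.7   -2.2]
(377, -328.5, 236) [-1.252e+02 -1.225e+02 -1.000e-01]
```

```bash
python3 -m handwheel '[[0.087,-0.0435,-0.0155,0,0,0,0],[0.087,-0.0485,-0.0173,0,0,0,0],[0.087,-0.0485,-0.0173,0,0,0,0],[0.087,-0.0485,-0.0173,0,0,0,0],[0.087,-0.0485,-0.0173,0,0,0,0],[0.087,-0.0485,-0.0173,0,0,0,0],[0.087,-0.0485,-0.0173,0,0,0,0],[0.087,-0.0485,-0.0173,0,0,0,0],[0.087,-0.0417,-0.0408,0,0,0,0],[0.087,-0.0417,-0.0408,0,0,0,0],[0.087,-0.0417,-0.0408,0,0,0,0],[0.087,0,0,0,0,0,0]]'|sed -n 2p
python3 -m handwheel '[[0.087,0,0,0,0,0,0],[0.087,0,0,0,0,0,0]]' | sed -n 2p
python3 - <<'E'
from look import *
p,w=cloud("top");print(enc(box(w,(378,-328),38,135,165)))
go((377.1,-328.5,170),(377.1,-328.5,93))
E
```

```text
position: [0.3757, -0.3314, 0.2344]
position: [0.3796, -0.3259, 0.2339]
(566, array([ 377. , -329.7]), 24.4, 'z', array([145.8, 149.6]))
at [ 379.4 -326.1  233.9] yaw_y 12.62 tilt 0.01 t 33.75 F [ 0.4 -0.4 -0.6] w 87.2 0.0
(377.1, -328.5, 170) [-1.8 -2.7 63.9]
(377.1, -328.5, 93) [-0.  0. 77.]
```

```bash
python3 -m handwheel '[[0.07,-0.0018,-0.0027,0,0,0,0],[0.07,0,0,0.02,0,0,0],[0.07,0,0,0.04,0,0,0],[0.07,0,0,0.02,0,0,0],[0.07,0,0,0,0,0,0],[0.07,0,0,0,0,0,0]]'|sed -n 2p
python3 -c "
from h import *
go((377.1,-328.5,93))"
```

```text
position: [0.3764, -0.3306, 0.1549]
at [ 376.4 -330.6  154.9] yaw_y 12.42 tilt 0.07 t 34.5 F [ 0.2 -0.4  0.1] w 70.0 0.0
(377.1, -328.5, 93) [ 1.9  1.1 61.9]
```

```bash
python3 -m handwheel '[[0.07,0.0019,0.0011,0.02,0,0,0],[0.07,0,0,0.03,0,0,0],[0.07,0,0,0.012,0,0,0],[0.07,0,0,0,0,0,0],[0.07,0,0,0,0,0,0]]'|sed -n '2p;5p'
python3 -c "
from h import *
go((377.1,-328.5,93))"
python3 -m handwheel '[[0.055,0,0,0,0,0,0],[0.045,0,0,0,0,0,0],[0.04,0,0,0,0,0,0],[0.04,0,0,0,0,0,0],[0.04,0,0,0,0,0,0],[0.04,0,0,0,0,0,0]]' 35|sed -n '2p;4,6p'
python3 -c "
from h import *
go((377.1,-328.5,93))"
```

```text
position: [0.3773, -0.3287, 0.0932]
grip_width: 0.803
at [ 377.3 -328.7   93.2] yaw_y 12.4 tilt 0.11 t 35.12 F [-0.1 -0.3 -0.8] w 69.9 0.0
(377.1, -328.5, 93) [ 0.3 -0.1  0.2]
position: [0.3772, -0.3282, 0.0923]
ft_force: [1.2, 1.7, 4.1]
grip_width: 0.588
grip_force: 35.0
at [ 377.2 -328.2   92.3] yaw_y 12.41 tilt 0.06 t 35.88 F [1.2 1.7 4.1] w 51.1 34.99034134671092
(377.1, -328.5, 93) [-0.3 -0.1 -0.7]
```

```bash
python3 -m handwheel '[[0.04,0,0,-0.02,0,0,0],[0.04,0,0,-0.03,0,0,0],[0.04,0,0,-0.04,0,0,0],[0.04,0,0,-0.02,0,0,0],[0.04,0,0,0,0,0,0]]'|sed -n '2p;4,6p'
python3 -c "
from h import *
go((470,-180,200),(501.1,76.3,200),(501.1,76.3,97))"
```

```text
position: [0.3765, -0.3282, 0.2022]
ft_force: [0.7, -0.5, -3.3]
grip_width: 0.586
grip_force: 35.0
at [ 376.5 -328.2  202.2] yaw_y 12.42 tilt 0.09 t 36.5 F [ 0.7 -0.5 -3.3] w 51.0 34.98845052905381
(470, -180, 200) [124.7 123.2   2.4]
(501.1, 76.3, 200) [2.436e+02 8.550e+01 2.000e-01]
(501.1, 76.3, 97) [ -0.   -0.2 103. ]
```

```bash
python3 -m handwheel '[[0.04,0.02,0.02,0,0,0,0],[0.04,0.035,0.035,0,0,0,0],[0.04,0.035,0.035,0,0,0,0],[0.04,0.0347,0.0332,0,0,0,0],[0.04,0.045,0.0158,0,0,0,0],[0.04,0.045,0.0158,0,0,0,0],[0.04,0.045,0.0158,0,0,0,0],[0.04,0.045,0.0158,0,0,0,0],[0.04,0.04,0.014,0,0,0,0],[0.04,0.0236,0.0083,0,0,0,0],[0.04,0,0,0,0,0,0],[0.04,0,0,0,0,0,0]]'|sed -n '2p'
python3 -m handwheel '[[0.04,0,0,0.03,0,0,0],[0.04,0,0,0.03,0,0,0],[0.04,0,0,0.02,0,0,0],[0.04,0,0,0,0,0,0],[0.04,0,0,0,0,0,0]]'|sed -n '2p'
python3 -c "
from h import *
go((501.1,76.3,97))"
```

```text
position: [0.5009, 0.0744, 0.2012]
position: [0.502, 0.0755, 0.1229]
at [502.   75.5 122.9] yaw_y 12.31 tilt 0.08 t 38.62 F [-0.5 -0.3 -3.7] w 51.7 34.991980022750795
(501.1, 76.3, 97) [ 1.  -0.7 25.9]
```

```bash
python3 -m handwheel '[[0.04,0.001,-0.0007,0.01,0,0,0],[0.04,0,0,0.007,0,0,0],[0.04,0,0,0.005,0,0,0],[0.04,0,0,0,0,0,0],[0.04,0,0,0,0,0,0]]'|sed -n '2p;4p'
python3 -c "
from h import *
go((501.1,76.3,97))"
```

```text
position: [0.5005, 0.0773, 0.1001]
ft_force: [0.1, 0.3, -3.3]
at [500.5  77.3 100.1] yaw_y 12.4 tilt 0.02 t 39.25 F [ 0.1  0.3 -3.3] w 51.1 34.99190169386566
(501.1, 76.3, 97) [-1.1  0.4  3.1]
```

```bash
python3 -m handwheel '[[0.04,-0.0008,0.0004,0.001,0,0,0],[0.04,0,0,0.0015,0,0,0],[0.04,0,0,0.0007,0,0,0],[0.04,0,0,0,0,0,0],[0.04,0,0,0,0,0,0]]'|sed -n '2p;4p'
python3 -c "
from h import *
go((501.1,76.3,97))"
```

```text
position: [0.5009, 0.0766, 0.0968]
ft_force: [0.3, 0.5, -3.1]
at [500.9  76.6  96.8] yaw_y 12.41 tilt 0.01 t 39.88 F [ 0.3  0.5 -3.1] w 51.5 34.99176186975092
(501.1, 76.3, 97) [-0.3  0.1 -0.2]
```

```bash
python3 -m handwheel '[[0.04,-0.0002,0,0.0007,0,0,0],[0.04,0,0,0,0,0,0],[0.04,0,0,0,0,0,0]]'|sed -n '2p;4p'
python3 -m handwheel '[[0.058,0,0,0,0,0,0],[0.066,0,0,0,0,0,0],[0.075,0,0,0,0,0,0],[0.075,0,0,0,0,0,0],[0.075,0,0,-0.02,0,0,0],[0.075,0,0,-0.04,0,0,0],[0.087,0,0,-0.05,0,0,0],[0.087,0,0,-0.05,0,0,0],[0.087,0,0,0,0,0,0],[0.087,0,0,0,0,0,0]]'|sed -n '2,5p'
python3 - <<'E'
from look import *
go((472.1,-339.4,240),(472.1,-339.4,93))
p,w=wr();print(enc(box(w,(501,76),38,144,165)))
E
```

```text
position: [0.5011, 0.0764, 0.0963]
ft_force: [-0.6, 0.8, -0.7]
position: [0.5006, 0.0764, 0.2556]
tool_rot: [-1.968, -2.448, 0.0]
ft_force: [0.3, 0.1, 0.3]
grip_width: 0.997
at [500.6  76.4 255.6] yaw_y 12.4 tilt 0.03 t 41.5 F [0.3 0.1 0.3] w 86.8 0.0
(472.1, -339.4, 240) [-399.9 -117.2   15.5]
(472.1, -339.4, 93) [-0.00e+00  1.00e-01  1.47e+02]
(2349, array([500. ,  77.7]), 23.9, 'z', array([150.8, 152.2]))
```

```bash
python3 -m handwheel '[[0.07,-0.035,-0.0102,0,0,0,0],[0.07,-0.05,-0.0147,0,0,0,0],[0.07,-0.05,-0.0147,0,0,0,0],[0.07,-0.05,-0.0147,0,0,0,0],[0.07,-0.05,-0.0147,0,0,0,0],[0.07,-0.05,-0.0147,0,0,0,0],[0.07,-0.05,-0.0147,0,0,0,0],[0.07,-0.04,-0.0117,0,0,0,0],[0.07,-0.0249,-0.0071,0,0,0,0],[0.07,0,0,0,0,0,0],[0.07,0,0,0.04,0,0,0],[0.07,0,0,0.04,0,0,0]]'|sed -n '2p'
python3 -m handwheel '[[0.07,0,0,0,0,0,0],[0.07,0,0,0,0,0,0]]'|sed -n '2p'
python3 -c "
from h import *
go((472.1,-339.4,92.8))"
```

```text
position: [0.4729, -0.3374, 0.1744]
position: [0.4731, -0.339, 0.1771]
at [ 473.1 -339.   177.1] yaw_y 12.46 tilt 0.05 t 43.3 F [-0.7  0.3  0.2] w 70.0 0.0
(472.1, -339.4, 92.8) [-0.2 -1.1 84.3]
```

```bash
python3 -m handwheel '[[0.07,-0.0002,-0.0011,0.02,0,0,0],[0.07,0,0,0.035,0,0,0],[0.07,0,0,0.022,0,0,0],[0.07,0,0,0.0075,0,0,0],[0.07,0,0,0,0,0,0],[0.07,0,0,0,0,0,0]]'|sed -n '2p;5p'
python3 -c "
from h import *
go((472.1,-339.4,92.8))"
python3 -m handwheel '[[0.055,0,0,0,0,0,0],[0.045,0,0,0,0,0,0],[0.04,0,0,0,0,0,0],[0.04,0,0,0,0,0,0],[0.04,0,0,0,0,0,0],[0.04,0,0,0,0,0,0]]' 35|sed -n '2p;4,6p'
python3 -c "
from h import *
go((472.1,-339.4,92.8))"
python3 -m handwheel '[[0.04,0,0,-0.02,0,0,0],[0.04,0,0,-0.03,0,0,0],[0.04,0,0,-0.04,0,0,0],[0.04,0,0,-0.02,0,0,0],[0.04,0,0,0,0,0,0]]'|sed -n '2p;4,6p'
python3 -c "
from h import *
go((487.6,-14.5,200),(487.6,-14.5,97))"
```

```text
position: [0.472, -0.3404, 0.0926]
grip_width: 0.805
at [ 472.  -340.4   92.6] yaw_y 12.4 tilt 0.1 t 44.05 F [1.3 0.5 0.1] w 70.0 0.0
(472.1, -339.4, 92.8) [ 1.   0.4 -0.2]
position: [0.4718, -0.3398, 0.0918]
ft_force: [1.7, 2.0, 1.6]
grip_width: 0.548
grip_force: 34.9
at [ 471.8 -339.8   91.8] yaw_y 12.42 tilt 0.05 t 44.8 F [1.7 2.  1.6] w 47.7 34.92360573640326
(472.1, -339.4, 92.8) [ 0.3  0.4 -1. ]
position: [0.4717, -0.3403, 0.2026]
ft_force: [0.7, -0.8, -5.3]
grip_width: 0.549
grip_force: 34.9
at [ 471.7 -340.3  202.6] yaw_y 12.4 tilt 0.12 t 45.42 F [ 0.7 -0.8 -5.3] w 47.7 34.924091863649664
(487.6, -14.5, 200) [314.7  85.5   2.5]
(487.6, -14.5, 97) [ 1.00e-01 -2.00e-01  1.03e+02]
```

```bash
python3 -m handwheel '[[0.04,0.03,0.0081,0,0,0,0],[0.04,0.05,0.0136,0,0,0,0],[0.04,0.05,0.0136,0,0,0,0],[0.04,0.05,0.0136,0,0,0,0],[0.04,0.05,0.0136,0,0,0,0],[0.04,0.05,0.0136,0,0,0,0],[0.04,0.0342,0.0091,0,0,0,0],[0.04,0,0,0,0,0,0],[0.04,0,0,0,0,0,0],[0.04,0,0,0.03,0,0,0],[0.04,0,0,0.03,0,0,0],[0.04,0,0,0.02,0,0,0]]'|sed -n '2p'
python3 -m handwheel '[[0.04,0,0,0,0,0,0],[0.04,0,0,0,0,0,0],[0.04,0,0,0,0,0,0]]'|sed -n '2p'
python3 -c "
from h import *
go((487.5,-15,96.3))"
```

```text
position: [0.4858, -0.0165, 0.1198]
position: [0.4879, -0.0149, 0.1226]
at [487.9 -14.9 122.6] yaw_y 12.37 tilt 0.12 t 47.3 F [ 0.2  0.7 -5.4] w 47.6 34.95449149806518
(487.5, -15, 96.3) [-0.1 -0.5 26.3]
```

```bash
python3 -m handwheel '[[0.04,0,-0.0003,0.01,0,0,0],[0.04,0,0,0.009,0,0,0],[0.04,0,0,0.004,0,0,0],[0.04,0,0,0.002,0,0,0],[0.04,0,0,0,0,0,0],[0.04,0,0,0,0,0,0]]'|sed -n '2p;4p'
python3 -c "
from h import *
go((487.5,-15,96.3))"
```

```text
position: [0.487, -0.0147, 0.0968]
ft_force: [-0.0, 0.2, -5.7]
at [487.  -14.7  96.8] yaw_y 12.4 tilt 0.03 t 48.05 F [-0.   0.2 -5.7] w 47.6 34.95456351258326
(487.5, -15, 96.3) [-0.4  0.4  0.5]
```

```bash
python3 -m handwheel '[[0.04,-0.0003,0.0003,0.0005,0,0,0],[0.04,0,0,0.0004,0,0,0],[0.04,0,0,0,0,0,0],[0.04,0,0,0,0,0,0]]'|sed -n '2p;4p'
python3 -m handwheel '[[0.055,0,0,0,0,0,0],[0.066,0,0,0,0,0,0],[0.075,0,0,0,0,0,0],[0.075,0,0,0,0,0,0],[0.075,0,0,-0.02,0,0,0],[0.075,0,0,-0.04,0,0,0],[0.087,0,0,-0.05,0,0,0],[0.087,0,0,-0.05,0,0,0],[0.087,0,0,0,0,0,0],[0.087,0,0,0,0,0,0]]'|sed -n '2,5p'
python3 - <<'E'
from look import *
go((566.1,-349.8,245),(566.1,-349.8,92.3))
p,w=wr();print(enc(box(w,(488,-14),38,144,165)),cv2.minAreaRect(box(w,(489,-16),45,131,144)[:,:2].astype(np.float32)))
E
```

```text
position: [0.4873, -0.0149, 0.0959]
ft_force: [-0.4, -0.5, -3.3]
position: [0.4868, -0.0149, 0.2551]
tool_rot: [-1.968, -2.448, 0.0]
ft_force: [-1.4, 0.7, -0.7]
grip_width: 0.997
at [486.8 -14.9 255.1] yaw_y 12.41 tilt 0.04 t 49.8 F [-1.4  0.7 -0.7] w 86.7 0.0
(566.1, -349.8, 245) [-344.1    5.5    9.9]
(566.1, -349.8, 92.3) [-1.000e-01  1.000e-01  1.527e+02]
(712, array([485.8, -13.9]), 13.0, 'z', array([150.8, 152.2])) ((485.99725341796875, -13.57105827331543), (48.09885025024414, 47.679588317871094), 12.899380683898926)
```

```bash
python3 -m handwheel '[[0.087,-0.035,0.0005,0,0,0,0],[0.087,-0.05,0.0008,0,0,0,0],[0.087,-0.05,0.0008,0,0,0,0],[0.087,-0.05,0.0008,0,0,0,0],[0.087,-0.05,0.0008,0,0,0,0],[0.087,-0.05,0.0008,0,0,0,0],[0.087,-0.04,0.0006,0,0,0,0],[0.087,-0.0191,0.0004,0,0,0,0],[0.087,0,0,0,0,0,0],[0.087,0,0,0.04,0,0,0],[0.087,0,0,0.03,0,0,0],[0.087,0,0,0,0,0,0]]'|sed -n '2p'
python3 -m handwheel '[[0.08,0,0,0,0,0,0],[0.08,0,0,0,0,0,0]]'|sed -n '2p'
python3 -c "
from h import *
go((566.1,-349.8,92.5))"
```

```text
position: [0.5653, -0.3469, 0.1826]
position: [0.5671, -0.3501, 0.1873]
at [ 567.1 -350.1  187.3] yaw_y 12.43 tilt 0.13 t 51.6 F [ 2.  -0.5  0.5] w 81.0 0.0
(566.1, -349.8, 92.5) [ 0.6 -1.1 94.8]
```

```bash
python3 -m handwheel '[[0.08,0.0005,-0.0009,0.025,0,0,0],[0.08,0,0,0.035,0,0,0],[0.08,0,0,0.025,0,0,0],[0.08,0,0,0.01,0,0,0],[0.08,0,0,0,0,0,0],[0.08,0,0,0,0,0,0]]'|sed -n '2p;5p'
python3 -m handwheel '[[0.055,0,0,0,0,0,0],[0.045,0,0,0,0,0,0],[0.04,0,0,0,0,0,0],[0.04,0,0,0,0,0,0],[0.04,0,0,0,0,0,0],[0.04,0,0,0,0,0,0],[0.04,0,0,0,0,0,0]]' 25|sed -n '2p;4,6p'
python3 -c "
from h import *
go()"
python3 -m handwheel '[[0.04,0,0,-0.02,0,0,0],[0.04,0,0,-0.03,0,0,0],[0.04,0,0,-0.04,0,0,0],[0.04,0,0,-0.02,0,0,0],[0.04,0,0,0,0,0,0]]'|sed -n '2p;4,6p'
python3 -c "
from h import *
go((529.9,-95.3,200),(529.9,-95.3,97))"
```

```text
position: [0.5661, -0.3502, 0.0922]
grip_width: 0.916
position: [0.5657, -0.3495, 0.0908]
ft_force: [1.4, 0.6, 1.7]
grip_width: 0.554
grip_force: 24.9
at [ 565.7 -349.5   90.8] yaw_y 12.41 tilt 0.03 t 53.23 F [1.4 0.6 1.7] w 48.2 24.934401403712627
position: [0.5658, -0.3503, 0.2023]
ft_force: [0.4, -0.3, -2.2]
grip_width: 0.551
grip_force: 24.9
at [ 565.8 -350.3  202.3] yaw_y 12.39 tilt 0.15 t 53.85 F [ 0.4 -0.3 -2.2] w 47.9 24.919892994723227
(529.9, -95.3, 200) [256.7  19.7   1.9]
(529.9, -95.3, 97) [  0.2  -0.2 103. ]
```

```bash
python3 -m handwheel '[[0.04,0.03,0.0023,0,0,0,0],[0.04,0.05,0.0038,0,0,0,0],[0.04,0.05,0.0038,0,0,0,0],[0.04,0.05,0.0038,0,0,0,0],[0.04,0.045,0.0034,0,0,0,0],[0.04,0.0317,0.0024,0,0,0,0],[0.04,0,0,0,0,0,0],[0.04,0,0,0,0,0,0],[0.04,0,0,0.03,0,0,0],[0.04,0,0,0.03,0,0,0],[0.04,0,0,0.02,0,0,0],[0.04,0,0,0,0,0,0]]'|sed -n '2p'
python3 -m handwheel '[[0.04,0,0,0,0,0,0],[0.04,0,0,0,0,0,0]]'|sed -n '2p'
python3 -c "
from h import *
go((529.9,-95.3,96))"
```

```text
position: [0.528, -0.0958, 0.1193]
position: [0.5302, -0.0949, 0.1218]
at [530.2 -94.9 121.8] yaw_y 12.4 tilt 0.12 t 55.6 F [-0.3 -0.3 -4.4] w 48.0 24.926180692392848
(529.9, -95.3, 96) [-0.3 -0.5 25.8]
```

```bash
python3 -m handwheel '[[0.04,-0.0003,-0.0004,0.01,0,0,0],[0.04,0,0,0.009,0,0,0],[0.04,0,0,0.004,0,0,0],[0.04,0,0,0.002,0,0,0],[0.04,0,0,0.0005,0,0,0],[0.04,0,0,0,0,0,0],[0.04,0,0,0,0,0,0]]'|sed -n '2p;4p'
python3 -c "
from h import *
go((529.9,-95.3,95.5))"
```

```text
position: [0.5292, -0.095, 0.0954]
ft_force: [0.2, -0.3, -2.6]
at [529.2 -95.   95.4] yaw_y 12.4 tilt 0.03 t 56.48 F [ 0.2 -0.3 -2.6] w 48.0 24.926016414561616
(529.9, -95.3, 95.5) [-0.4  0.6 -0.1]
```

```bash
python3 -m handwheel '[[0.04,-0.0003,0.0005,0.0005,0,0,0],[0.04,0,0,0.0004,0,0,0],[0.04,0,0,0,0,0,0],[0.04,0,0,0,0,0,0]]'|sed -n '2p;4p'
python3 -m handwheel '[[0.055,0,0,0,0,0,0],[0.066,0,0,0,0,0,0],[0.075,0,0,0,0,0,0],[0.075,0,0,0,0,0,0],[0.075,0,0,-0.02,0,0,0],[0.075,0,0,-0.04,0,0,0],[0.087,0,0,-0.05,0,0,0],[0.087,0,0,-0.05,0,0,0],[0.087,0,0,0,0,0,0],[0.087,-0.05,0,0,0,0,0],[0.087,-0.05,0,0,0,0,0],[0.087,-0.05,0,0,0,0,0]]'|sed -n '2,5p'
python3 -m handwheel '[[0.087,-0.05,0,0,0,0,0],[0.087,-0.02,0,0,0,0,0],[0.087,0,0,0,0,0,0],[0.087,0,0,0,0,0,0]]'|sed -n '2,5p'
python3 - <<'E'
from look import *
go()
p,w=cloud("top");cv2.imwrite("pics/t3.png",p);w0=np.load("w_top.npy")
for k,c,lo,hi in(("mill",(530,-95),138,170),("tincap",(488,-16),144,170),("jar",(501,74),144,170),("potL",(562,115),38,52),("potR",(598,-112),38,52)):print(k,enc(box(w0,c,38,lo,hi)),enc(box(w,c,38,lo,hi)))
print(cv2.minAreaRect(box(w,(489,-16),45,131,144)[:,:2].astype(np.float32)),"honey",enc(box(w,(500,322),45,60,90)))
E
```

```text
position: [0.5299, -0.0953, 0.0947]
ft_force: [-1.1, 0.7, 2.6]
position: [0.562, -0.2425, 0.254]
tool_rot: [-1.967, -2.449, 0.0]
ft_force: [0.9, -0.4, 1.2]
grip_width: 0.997
position: [0.5769, -0.3089, 0.2541]
tool_rot: [-1.967, -2.448, -0.001]
ft_force: [0.1, 0.0, 0.3]
grip_width: 1.001
at [ 576.9 -308.9  254.1] yaw_y 12.45 tilt 0.07 t 58.98 F [0.1 0.  0.3] w 87.1 0.0
mill (356, array([531.3, -95.7]), 20.4, 'z', array([144.6, 160.6])) (333, array([530.1, -96.2]), 20.6, 'z', array([145. , 160.9]))
tincap (156, array([488.3, -16.3]), 12.8, 'z', array([150., 153.])) (157, array([487.6, -17.1]), 12.9, 'z', array([150., 153.]))
jar (531, array([501.9,  74.8]), 24.1, 'z', array([149.8, 153.1])) (532, array([501.6,  74.6]), 24.0, 'z', array([149.8, 153. ]))
potL (247, array([563. , 114.9]), 18.4, 'z', array([42.8, 46.8])) (250, array([563. , 114.8]), 18.4, 'z', array([42.9, 46.5]))
potR (250, array([ 599.3, -111.6]), 19.1, 'z', array([43.1, 46.6])) (250, array([ 599. , -112.4]), 18.6, 'z', array([42.9, 47. ]))
((487.4723205566406, -17.027881622314453), (48.11282730102539, 47.90766525268555), 12.840523719787598) honey (585, array([500.2, 318.2]), 26.9, 'z', array([71.3, 75.2]))
```

View pics/t3.png

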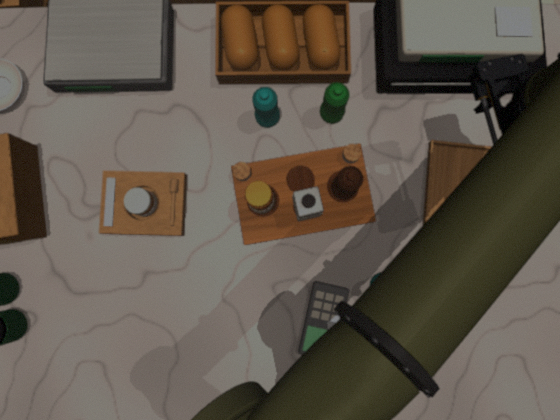

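The top view shows the jar (260,195), tin (307,203) and mill (347,181) back upright within about 1 mm. The honey jar (138,201) is in the recess, the pots are unmoved and the gripper is clear.

```bash
python3 -c "
from bench import ctrl
print(ctrl.close_job())"
```

```text
the job is handed in; nothing more can be done
None
```

The job is handed in at 59 s of the 144 s allowed: the honey jar is seated upright in the gift tray recess, all three tall goods stand back within about 1.5 mm of their own spots, and the spice pots have not moved.

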